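# Stir the walnut sample in the storeroom

### The job

Take the tall wooden stirrer from its board and use it to stir the walnuts in the larger steel pot: put its foot down among them at the side of the pot farthest from the robot, and keep it down while you sweep it clockwise (seen from above) right round the pot and back to the far side, about midway between its centre and its wall, so that most of the walnuts are shifted from where they lay. Then lift it out and stand it upright on the board again, leaving all the walnuts in the pot and the short masher standing where it is.

Things in the scene. Friction and masses are not known exactly. Their poses are not given: they have to be found in the camera images.
- pot: The larger open steel pot, holding the six walnuts; it cannot shift. Straight round wall, outer diameter 200 mm, inner 192 mm, 80 mm high, flat inner floor 5 mm above the table; loop handles on its +y and -y sides reach 128 mm from the axis. Origin: centre of its underside, on the table; z up, +x always straight away from the robot (its far side), +y to the robot's left.
- stirrer: Tall slim wooden stirrer, round in section, upright on the board; 180 mm tall, about 0.11 kg. Flat-bottomed round foot 31 mm across up to 42 mm, tapering to an 18 mm shaft at 58 mm; the grip is a 24 mm cylinder from 122 to 172 mm above the bottom, rounded off at the top. Origin: centre of the foot's underside; z along it towards the grip; yaw means nothing. Grip it firmly: the walnuts push back.
- board: Low wooden board fixed to the table, under stirrer and masher, 110 x 230 x 18 mm. Origin: centre of its underside, on the table; z up, x along the 110 mm side, y along the 230 mm side; top at z = 18 mm. The stirrer stands at about y = +55 or -55 mm (x = 0), the masher at the other.
- masher: Bystander, to be left alone: a short stout wooden masher standing on the board about 110 mm from the stirrer, 105 mm tall, round foot 60 mm in diameter, handle up to 30 mm thick. Origin: centre of the foot's underside; z up.
- nut0 (a point): Centre of one of the six walnuts in the pot: brown, slightly oval, 35 x 30 mm, about 14 g, loose; its centre is 15 mm above the pot's floor. At the start one lies near the pot's centre and five about 47 mm from it on the near, left and right sides; the far side is clear.
- nut1 (a point): Centre of another of the six walnuts, like nut0.
- nut2 (a point): Centre of another of the six walnuts, like nut0.
- nut3 (a point): Centre of another of the six walnuts, like nut0.
- nut4 (a point): Centre of another of the six walnuts, like nut0.
- nut5 (a point): Centre of another of the six walnuts, like nut0.
Not all that is in view belongs to the job. What is shaped like the part that bears nut1 but yellow is not meant. What is shaped like the stirrer but orange is not meant.

How it is judged:
By the outcome, as a careful person would: the job done as asked, in the order asked, and still so for the second after the job is handed in, with the robot touching nothing.
It also fails if it takes over 64 s, if anything falls off the work surface, if the arm or the gripper's body presses on something with over 40 N, if the wrist force passes 120 N, or if a joint passes its speed limit or range.

### The arm

A 7-joint arm with a two-finger parallel gripper is mounted at the origin on the work surface. World frame = base frame: x ahead of the robot, y to its left, z up, the work surface at z = 0. Lengths are in m, angles in degrees, forces in N, time in s.
With the tool pointing down it reaches from about 0.425 to 0.875 m from the base axis. Payload 4.7 kg.
Tool frame: the origin (TCP) lies at the very end of the fingers, on their centre line; the grasp point (between the pads) lies 19 mm behind it; z points along the fingers, y is the direction in which the jaws open and shut (so a half turn about z gives the same grasp; the last joint's range is limited). The gripper opens to 87 mm and grips with 3 to 60 N. Pads are 19 mm wide; open, the fingers measure 117 mm over their backs; the gripper's body (75 mm by 190 mm) begins 51 mm behind the grasp point.
Start: joints at [72.542, 18.392, -4.016, 83.108, 1.295, 78.541, -3.26], TCP at [0.204, -0.617, 0.223] pointing down, gripper open.
Joint ranges: [-163.93, 163.93], [-17.29, 119.83], [-79.2, 71.16], [3.27, 140.29], [-89.18, 269.18], [5.43, 117.66], [-154.24, 154.24]. Speed limits (degrees/s): [147.25, 147.25, 180, 180, 180, 180, 180].

### API

Orientations are given as [roll, pitch, yaw] about the fixed x, y, z axes, in that order (R = Rz(yaw) Ry(pitch) Rx(roll)).
In Python, from cell import sensors, imaging, ticket gives the robot as it stands.
- The arm moves only by the tool carry_out, never from a script. Its argument "plan" is a list of rows, each an object of numbers: "fingers": the closure, from -1 (fully open) to 1 (shut); "dx", "dy", "dz": the shift along the tool's x, y, z normalised to -1 to 1, where 1 is 0.03 m; "rx", "ry", "rz": the turn, a rotation vector about the tool's x, y, z normalised to -1 to 1, where 1 is 10 degrees. A call has 1 to 12 rows; each row shifts and turns the commanded pose from where the row before left it, along the tool's axes as they then stand; what a row does not reach is not made up. A row lasts 1/8 s, in which the tool goes at most 62.5 mm and 10.7 degrees, less where a joint would pass 70% of its speed; a pose out of reach is approached as far as the arm can. A call with a number of a shift or a turn outside -1 to 1 is refused whole. A call with a gripper value outside its range is refused whole. The fingers move at their own pace and stop on an object; "force" is the grip in N (left out, the last holds). Time passes only in rows, so rows that do not move let the fingers close. It gives the time, the measured TCP pose, the force and the opening at its end, in the units of the state.
- sensors.get_obs(): the state, without advancing time (a new reading comes with each control period).
- imaging.read_camera(name): name is "scene" or "top"; returns a dict with "color" (480x640x3 uint8, red, green, blue), "mtx" (3x3 intrinsics, pixels), "extrinsics" (4x4, takes a point from world to camera coordinates). Camera axes: x right, y down, z forward; pixel columns grow to the right and rows downward; lengths in m; the calibration is good to about 2 mm. A picture is of the moment at which its call begins. There is no depth.
- ticket.sign_off(): hands the job in, once; it reports no verdict.
The state is a dict: "time_s": time; "qpos": joint angles; "joint_velocities": joint speeds; "effort": joint torques, N m; "tool_pos": TCP position; "tool_rot": TCP orientation; "force": force on the tool from outside, world axes, zero at the start; "wrist_torque": the same for the moment, N m; "grip_width": finger opening in m.
Only numpy, scipy, OpenCV 4.12 (cv2) and the standard library are available. Lean on these libraries where they do the work, as an engineer would, in place of code of your own. Each camera call takes 0.05 s, during which the arm holds its last target.

## Working session

There is one attempt and no reset: what is moved stays moved. The work goes in short steps, Python scripts to look and compute and a tool call to move; the robot and the scene stay as the last step left them, time stands still between calls to the robot, and variables do not carry over. Pictures are saved under pics/ and viewed, and the job is handed in when it is done.

Besides the shell and the picture viewer there is one more tool, called after ">>>" as name(argument=value, ...), one argument or row to a line, values as JSON. carry_out: Moves the arm, as the interface text tells. Scaled input: -1 to 1 covers 0.03 m each way for a shift and 10 degrees each way for a turn. Its arguments: {"type":"object","properties":{"plan":{"type":"array"},"force":{"type":"number"}},"required":["plan"]}

```bash
mkdir -p pics; ls; python3 - <<'E'
from cell import sensors, imaging
import cv2,numpy as np
o=sensors.get_obs();print({k:np.round(v,3) for k,v in o.items()})
for n in("scene","top"):
    r=imaging.read_camera(n);cv2.imwrite(f"pics/{n}0.png",cv2.cvtColor(r["color"],cv2.COLOR_RGB2BGR))
    print(n,r["mtx"],r["extrinsics"])
E
```

```text
pics
{'time_s': np.float64(0.0), 'qpos': array([72.544, 18.439, -4.013, 83.176,  1.295, 78.539, -3.26 ]), 'joint_velocities': array([-0.02 , -0.047,  0.074,  0.055,  0.065, -0.056,  0.037]), 'effort': array([-1.0000e-03, -4.9129e+01, -4.0400e-01, -3.1252e+01, -6.4000e-02,
        4.4000e-02,  0.0000e+00]), 'tool_pos': array([ 0.203, -0.617,  0.221]), 'tool_rot': array([-1.7989e+02,  7.0000e-03,  1.8263e+01]), 'force': array([ 0.492, -0.483, -0.118]), 'wrist_torque': array([-0.015,  0.029,  0.045]), 'grip_width': np.float64(0.087)}
scene [[622.08556966   0.         331.94808086]
 [  0.         622.08556966 241.84016647]
 [  0.           0.           1.        ]] [[ 0.83116023  0.55602331  0.0032796  -0.45765072]
 [ 0.44724881 -0.66503321 -0.59807971 -0.21393131]
 [-0.33036522  0.49856686 -0.80142991  1.23243157]
 [ 0.          0.          0.          1.        ]]
top [[605.46384814   0.         311.09198527]
 [  0.         605.46384814 245.46775034]
 [  0.           0.           1.        ]] [[-0.00284279 -0.99995859 -0.008645    0.02915927]
 [-0.99295228  0.00384694 -0.11845242  0.54962403]
 [ 0.11848077  0.00824734 -0.9929221   1.07904518]
 [ 0.          0.          0.          1.        ]]
```

View pics/scene0.png

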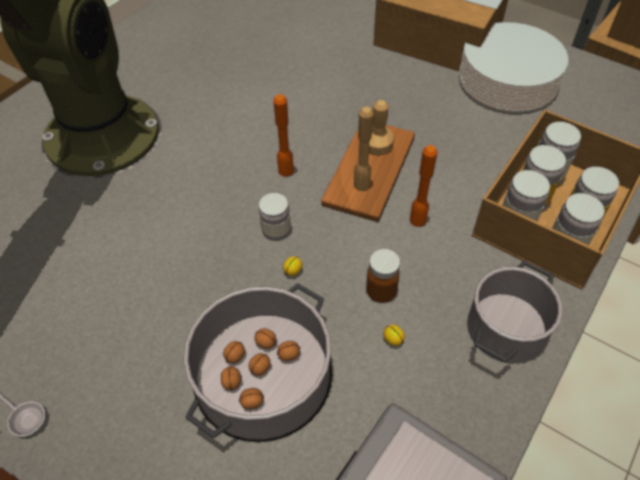

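View pics/top0.png

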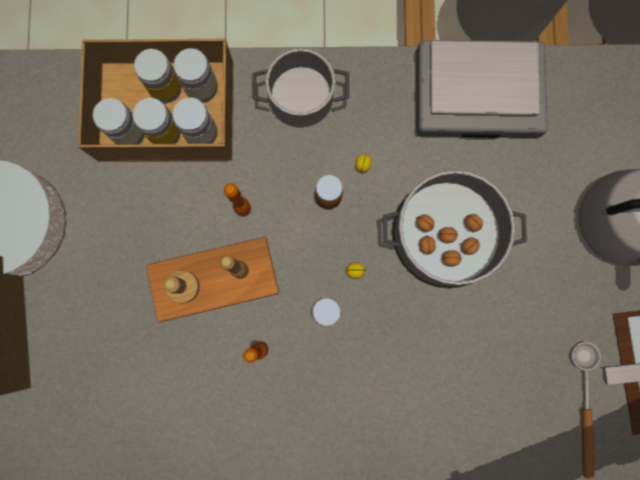

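Candidates for the stirrer are:
- wooden, on the board: top (230,265), scene (365,150)
- orange: top (238,200), scene (424,185)
- orange: top (255,353), scene (283,135)
- masher, short with a wide foot: top (180,287), scene (380,125)

I choose the slim wooden one on the board. Next is a close crop and the measurements.

```bash
cat > h.py <<'E'
import cv2,numpy as np
from cell import sensors, imaging
def ray(r,u,v):
    E=r["extrinsics"];R=E[:3,:3];t=E[:3,3]
    d=R.T@np.linalg.solve(r["mtx"],[u,v,1.]);return -R.T@t,d
def onz(r,u,v,z):
    c,d=ray(r,u,v);return c+d*(z-c[2])/d[2]
def proj(r,p):
    q=r["mtx"]@(r["extrinsics"][:3,:3]@np.array(p)+r["extrinsics"][:3,3]);return q[:2]/q[2]
def tri(ra,a,rb,b):
    P=[r["mtx"]@r["extrinsics"][:3] for r in(ra,rb)]
    X=cv2.triangulatePoints(P[0],P[1],np.array(a,float).reshape(2,1),np.array(b,float).reshape(2,1))[:,0];return X[:3]/X[3]
def bgr(r):return cv2.cvtColor(r["color"],cv2.COLOR_RGB2BGR)
def nuts(r,z=.02,dbg=False):
    h=cv2.cvtColor(r["color"],cv2.COLOR_RGB2HSV)
    m=cv2.inRange(h,(3,90,60),(20,255,255))
    n,l,s,c=cv2.connectedComponentsWithStats(m)
    return [(c[i],s[i,4],onz(r,*c[i],z)) for i in range(1,n) if s[i,4]>60]
E
python3 - <<'E'
from h import *
T=imaging.read_camera("top");S=imaging.read_camera("scene")
a=cv2.resize(bgr(T)[220:330,140:290],None,fx=4,fy=4,interpolation=cv2.INTER_CUBIC)[:440,:600]
b=cv2.resize(bgr(S)[85:225,310:450],None,fx=4,fy=4,interpolation=cv2.INTER_CUBIC)
cv2.imwrite("pics/cropT.png",a);cv2.imwrite("pics/cropS.png",b)
c=cv2.resize(bgr(T)[160:300,370:535],None,fx=4,fy=4,interpolation=cv2.INTER_CUBIC);cv2.imwrite("pics/cropP.png",c)
for x in nuts(T):
    if 390<x[0][0]<520: print(np.round(x[0],1),x[1],np.round(x[2],4))
# board corners via mask
h=cv2.cvtColor(T["color"],cv2.COLOR_RGB2HSV);m=cv2.inRange(h,(3,80,60),(22,255,255))
n,l,s,cc=cv2.connectedComponentsWithStats(m);i=l[300,230];print(s[i])
ct=cv2.findContours((l==i).astype(np.uint8),0,2)[0][0];rc=cv2.minAreaRect(ct);print(rc,[np.round(onz(T,*p,.018),4) for p in cv2.boxPoints(rc)])
E
```

```text
[418.8  21. ] 1302 [ 0.9891 -0.1827  0.02  ]
[424.8 222.7] 212 [ 0.5932 -0.1846  0.02  ]
[473.2 222.1] 218 [ 0.5938 -0.2745  0.02  ]
[447.5 234.6] 212 [ 0.5707 -0.2261  0.02  ]
[427.  244.6] 214 [ 0.5519 -0.1876  0.02  ]
[470.  245.7] 216 [ 0.5497 -0.267   0.02  ]
[451.2 257.9] 217 [ 0.5271 -0.2317  0.02  ]
[ 146  237  133   85 7406]
((211.19044494628906, 279.1593933105469), (59.6645393371582, 125.66707611083984), 76.79206848144531) [array([0.5171, 0.3396, 0.018 ]), array([0.5701, 0.1124, 0.018 ]), array([0.4619, 0.0866, 0.018 ]), array([0.41  , 0.3112, 0.018 ])]
```

View pics/cropT.png

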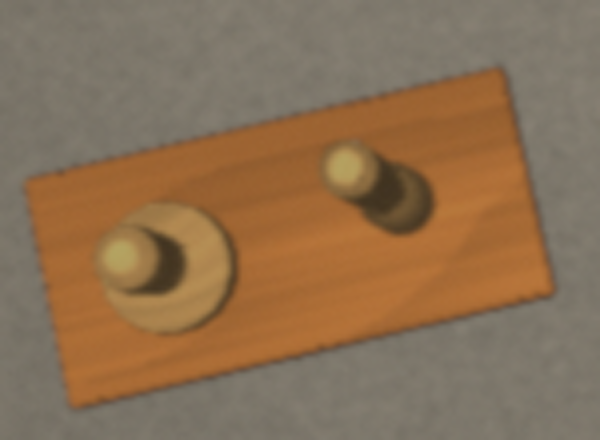

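View pics/cropS.png

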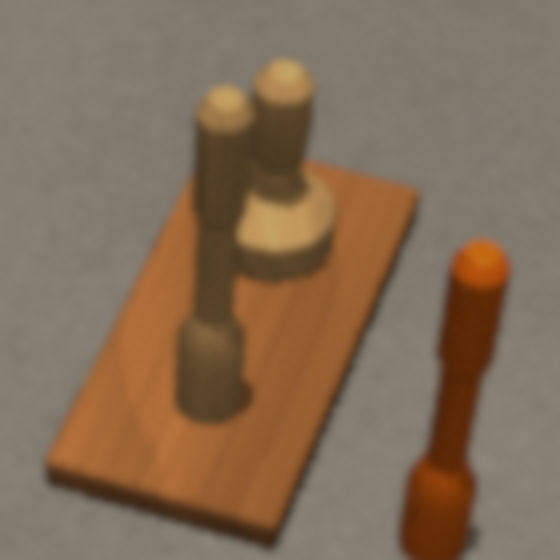

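View pics/cropP.png

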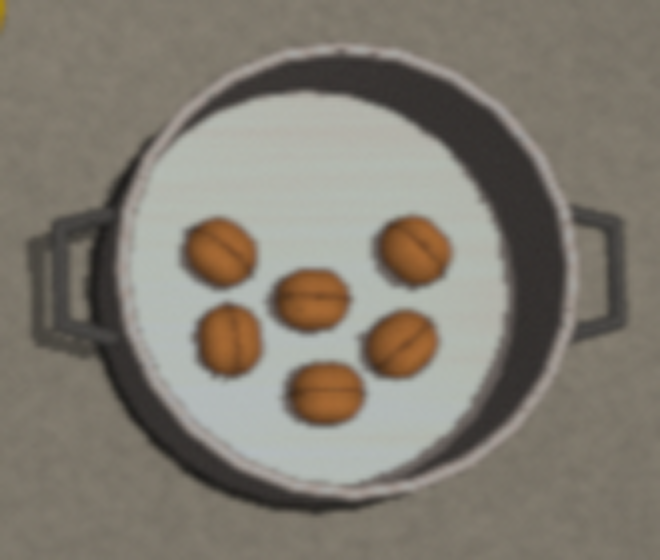

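```bash
python3 - <<'E'
from h import *
T=imaging.read_camera("top");S=imaging.read_camera("scene")
f=lambda x,y,ox,oy:(ox+x/4-.375,oy+y/4-.375)
uT=f(350,169,140,220);uS=f(224,106,310,85)
print("tri top",tri(T,uT,S,uS), onz(T,*uT,.192), onz(S,*uS,.192))
fT=f(400,200,140,220); print("foot T z=.05",onz(T,*fT,.050))
# rim outer points
for z,pts in((.08,[(117,265),(578,265),(345,45),(345,496)]),):
    P=[onz(T,*f(*p,370,160),z) for p in pts];print(np.round(P,4)); print((P[0]+P[1])/2,(P[2]+P[3])/2,P[0]-P[1],P[2]-P[3])
x,y=.49,.212
# candidate poses: project stirrer axis & foot outline
img=bgr(T).copy();
c=np.array([[.4978,.1570]])
B=np.array([[0.5171,0.3396],[.5701,.1124],[.4619,.0866],[.41,.3112]]);ce=B.mean(0);print("board c",ce)
for e in((B[1]-B[0]),(B[2]-B[3])):print(e,np.linalg.norm(e),np.degrees(np.arctan2(e[1],e[0])))
for e in(B[1]-B[2],B[0]-B[3]):print(e,np.linalg.norm(e),np.degrees(np.arctan2(e[1],e[0])))
E
```

```text
tri top [0.50650737 0.15867292 0.19216568] [0.50531717 0.15775857 0.192     ] [0.50741574 0.15989664 0.192     ]
foot T z=.05 [0.50434884 0.15601188 0.05      ]
[[ 0.5783 -0.1279  0.08  ]
 [ 0.5774 -0.3304  0.08  ]
 [ 0.6768 -0.2312  0.08  ]
 [ 0.4762 -0.225   0.08  ]]
[ 0.57784037 -0.2291548   0.08      ] [ 0.57651353 -0.22809912  0.08      ] [0.00084233 0.20252902 0.        ] [ 2.00621709e-01 -6.24228853e-03  2.22044605e-16]
board c [0.489775 0.21245 ]
[ 0.053  -0.2272] 0.23329989284180996 -76.86916655011981
[ 0.0519 -0.2246] 0.2305184808209528 -76.98861643842334
[0.1082 0.0258] 0.11123344820691308 13.4115868016915
[0.1071 0.0284] 0.11080148915966792 14.851474278539843
```

Crop check: the piece I chose is the slim wooden upright on the board. Its cap is at top (227,262) and its foot at (240,270). The masher, with the wide foot, is at (183,286).

Measured positions:
- stirrer about (0.505, 0.158)
- pot axis about (0.577, -0.229)

First I turn to yaw 0 and lift.

>>> carry_out(
  plan=[
    {"fingers":-1,"rz":0.9,"dz":-0.7},
    {"rz":0.9,"dz":-0.7},
    {"dx":0.6,"dy":-0.9},
    {"dx":0.6,"dy":-0.9},
    {"dx":0.6,"dy":-0.9},
    {"dx":0.6,"dy":-0.9},
    {"dx":0.6,"dy":-0.9},
    {"dx":0.6,"dy":-0.9},
    {"dx":0.6,"dy":-0.9},
    {"dx":0.6,"dy":-0.9},
    {"dx":0.6,"dy":-0.9},
    {"dx":0.6,"dy":-0.9},
  ],
)

```text
validation failed for argument at $.pl...
```

>>> carry_out(
  plan=[
    {"dx":0,"dy":0,"dz":-0.7,"rx":0,"ry":0,"rz":0.9,"fingers":-1},
    {"dx":0,"dy":0,"dz":-0.7,"rx":0,"ry":0,"rz":0.9,"fingers":-1},
  ],
)

```text
time_s: 0.55
tool_pos: [0.2036, -0.6171, 0.2647]
tool_rot: [-180.0, 0.0, -0.0]
force: [-0.1, -0.8, 0.1]
grip_width: 0.0873
```

>>> carry_out(
  plan=[
    {"dx":0.7,"dy":-1,"dz":0,"rx":0,"ry":0,"rz":0,"fingers":-1},
    {"dx":0.7,"dy":-1,"dz":0,"rx":0,"ry":0,"rz":0,"fingers":-1},
    {"dx":0.7,"dy":-1,"dz":0,"rx":0,"ry":0,"rz":0,"fingers":-1},
    {"dx":0.7,"dy":-1,"dz":0,"rx":0,"ry":0,"rz":0,"fingers":-1},
    {"dx":0.7,"dy":-1,"dz":0,"rx":0,"ry":0,"rz":0,"fingers":-1},
    {"dx":0.7,"dy":-1,"dz":0,"rx":0,"ry":0,"rz":0,"fingers":-1},
    {"dx":0.7,"dy":-1,"dz":0,"rx":0,"ry":0,"rz":0,"fingers":-1},
    {"dx":0.7,"dy":-1,"dz":0,"rx":0,"ry":0,"rz":0,"fingers":-1},
    {"dx":0.7,"dy":-1,"dz":0,"rx":0,"ry":0,"rz":0,"fingers":-1},
    {"dx":0.7,"dy":-1,"dz":0,"rx":0,"ry":0,"rz":0,"fingers":-1},
    {"dx":0.7,"dy":-1,"dz":0,"rx":0,"ry":0,"rz":0,"fingers":-1},
    {"dx":0.7,"dy":-1,"dz":0,"rx":0,"ry":0,"rz":0,"fingers":-1},
  ],
)

```text
time_s: 2.05
tool_pos: [0.4545, -0.2551, 0.2647]
tool_rot: [180.0, -0.0, 0.3]
force: [1.3, 0.3, -0.4]
grip_width: 0.0871
```

>>> carry_out(
  plan=[
    {"dx":0.1,"dy":-1,"dz":0,"rx":0,"ry":0,"rz":0,"fingers":-1},
    {"dx":0.1,"dy":-1,"dz":0,"rx":0,"ry":0,"rz":0,"fingers":-1},
    {"dx":0.1,"dy":-1,"dz":0,"rx":0,"ry":0,"rz":0,"fingers":-1},
    {"dx":0.1,"dy":-1,"dz":0,"rx":0,"ry":0,"rz":0,"fingers":-1},
    {"dx":0.1,"dy":-1,"dz":0,"rx":0,"ry":0,"rz":0,"fingers":-1},
    {"dx":0.1,"dy":-1,"dz":0,"rx":0,"ry":0,"rz":0,"fingers":-1},
    {"dx":0.1,"dy":-1,"dz":0,"rx":0,"ry":0,"rz":0,"fingers":-1},
    {"dx":0.1,"dy":-1,"dz":0,"rx":0,"ry":0,"rz":0,"fingers":-1},
    {"dx":0.1,"dy":-1,"dz":0,"rx":0,"ry":0,"rz":0,"fingers":-1},
    {"dx":0.2,"dy":-1,"dz":0,"rx":0,"ry":0,"rz":0,"fingers":-1},
    {"dx":0.2,"dy":-1,"dz":0,"rx":0,"ry":0,"rz":0,"fingers":-1},
    {"dx":0.2,"dy":-1,"dz":0,"rx":0,"ry":0,"rz":0,"fingers":-1},
  ],
)

```text
time_s: 3.55
tool_pos: [0.4974, 0.105, 0.2647]
tool_rot: [180.0, -0.0, 0.3]
force: [0.3, -0.1, 0.2]
grip_width: 0.0871
```

>>> carry_out(
  plan=[
    {"dx":0.1,"dy":-0.9,"dz":0,"rx":0,"ry":0,"rz":0,"fingers":-1},
    {"dx":0.1,"dy":-0.9,"dz":0,"rx":0,"ry":0,"rz":0,"fingers":-1},
    {"dx":0,"dy":0,"dz":0,"rx":0,"ry":0,"rz":0,"fingers":-1},
  ],
)

```text
time_s: 3.92
tool_pos: [0.5026, 0.1606, 0.2646]
tool_rot: [-179.9, 0.0, 0.5]
force: [0.0, 0.5, 0.2]
grip_width: 0.0869
```

>>> carry_out(
  plan=[
    {"dx":0.1,"dy":0.1,"dz":1,"rx":0,"ry":0,"rz":0,"fingers":-1},
    {"dx":0,"dy":0,"dz":0.5,"rx":0,"ry":0,"rz":0,"fingers":-1},
  ],
)

```text
time_s: 4.18
tool_pos: [0.5057, 0.1532, 0.218]
tool_rot: [179.9, 0.1, 0.1]
force: [0.3, 0.5, 0.7]
grip_width: 0.0868
```

```bash
python3 - <<'E'
from h import *
S=imaging.read_camera("scene");T=imaging.read_camera("top")
a=cv2.resize(bgr(S)[20:220,270:470],(500,500),interpolation=cv2.INTER_CUBIC)
cv2.imwrite("pics/g1.png",a)
print(sensors.get_obs()["tool_pos"])
E
```

```text
[0.50501838 0.15375645 0.21779804]
```

View pics/g1.png

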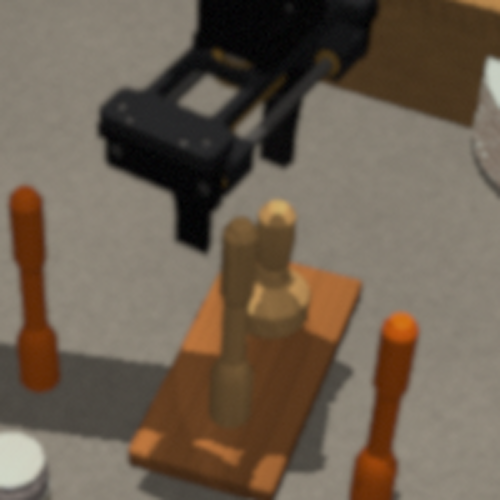

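>>> carry_out(
  plan=[
    {"dx":0,"dy":-0.12,"dz":0.8,"rx":0,"ry":0,"rz":0,"fingers":-1},
    {"dx":0,"dy":0,"dz":0.8,"rx":0,"ry":0,"rz":0,"fingers":-1},
    {"dx":0,"dy":0,"dz":0.75,"rx":0,"ry":0,"rz":0,"fingers":-1},
    {"dx":0,"dy":0,"dz":0,"rx":0,"ry":0,"rz":0,"fingers":-1},
  ],
)

```text
time_s: 4.78
tool_pos: [0.5053, 0.1581, 0.1484]
tool_rot: [180.0, 0.1, 0.2]
force: [-0.1, -0.8, -0.5]
grip_width: 0.0872
```

>>> carry_out(
  plan=[
    {"dx":0,"dy":0,"dz":0,"rx":0,"ry":0,"rz":0,"fingers":1},
    {"dx":0,"dy":0,"dz":0,"rx":0,"ry":0,"rz":0,"fingers":1},
    {"dx":0,"dy":0,"dz":0,"rx":0,"ry":0,"rz":0,"fingers":1},
    {"dx":0,"dy":0,"dz":0,"rx":0,"ry":0,"rz":0,"fingers":1},
    {"dx":0,"dy":0,"dz":0,"rx":0,"ry":0,"rz":0,"fingers":1},
    {"dx":0,"dy":0,"dz":0,"rx":0,"ry":0,"rz":0,"fingers":1},
  ],
  force=55,
)

```text
time_s: 5.52
tool_pos: [0.5061, 0.1587, 0.149]
tool_rot: [180.0, 0.0, 0.3]
force: [0.3, -0.1, -0.1]
grip_width: 0.0348
```

>>> carry_out(
  plan=[
    {"dx":0,"dy":0,"dz":0,"rx":0,"ry":0,"rz":0,"fingers":1},
    {"dx":0,"dy":0,"dz":0,"rx":0,"ry":0,"rz":0,"fingers":1},
    {"dx":0,"dy":0,"dz":0,"rx":0,"ry":0,"rz":0,"fingers":1},
    {"dx":0,"dy":0,"dz":0,"rx":0,"ry":0,"rz":0,"fingers":1},
  ],
)

```text
time_s: 6.02
tool_pos: [0.506, 0.1588, 0.1489]
tool_rot: [180.0, 0.0, 0.3]
force: [0.2, 0.4, -0.3]
grip_width: 0.0229
```

>>> carry_out(
  plan=[
    {"dx":0,"dy":0,"dz":-0.5,"rx":0,"ry":0,"rz":0,"fingers":1},
    {"dx":0,"dy":0,"dz":-1,"rx":0,"ry":0,"rz":0,"fingers":1},
    {"dx":0,"dy":0,"dz":-1,"rx":0,"ry":0,"rz":0,"fingers":1},
    {"dx":0,"dy":0,"dz":-1,"rx":0,"ry":0,"rz":0,"fingers":1},
    {"dx":0,"dy":0,"dz":-0.5,"rx":0,"ry":0,"rz":0,"fingers":1},
    {"dx":0,"dy":0,"dz":0,"rx":0,"ry":0,"rz":0,"fingers":1},
  ],
)

```text
time_s: 6.78
tool_pos: [0.5066, 0.159, 0.2701]
tool_rot: [-180.0, -0.1, 0.3]
force: [-0.1, 0.5, -1.9]
grip_width: 0.0226
```

```bash
python3 - <<'E'
from h import *
S=imaging.read_camera("scene")
a=cv2.resize(bgr(S)[0:220,270:490],(550,550),interpolation=cv2.INTER_CUBIC)
cv2.imwrite("pics/g2.png",a)
o=sensors.get_obs();print(o["tool_pos"],o["tool_rot"],o["force"],o["grip_width"],o["qpos"])
p=o["tool_pos"]
for h in(0,.18):print((proj(S,[p[0],p[1],p[2]-.131+h])-[270,0])*2.5)
E
```

```text
[0.50600816 0.15867717 0.26883115] [1.79983445e+02 1.68047796e-03 2.65486297e-01] [-0.47494724  0.18325779 -0.27295727] 0.022485571225694365 [  22.4672415     5.54684733  -45.29083267   94.72726715    3.99878812
   81.39289188 -113.02359517]
[232.49207501 340.49366166]
[246.11039012 109.47749062]
```

View pics/g2.png

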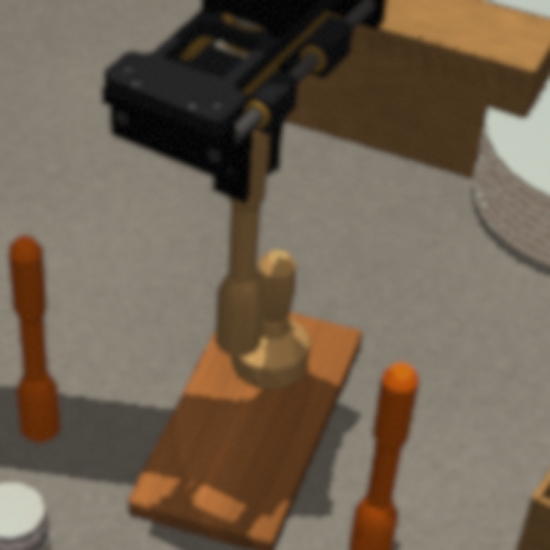

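The stirrer is held: in the crop its foot is at about (238,342), against (232,340) predicted. Next I carry it to above the pot's far side at (0.625, -0.229).

>>> carry_out(
  plan=[
    {"dx":0.1,"dy":0.5,"dz":0,"rx":0,"ry":0,"rz":0,"fingers":1},
    {"dx":0.3,"dy":1,"dz":0,"rx":0,"ry":0,"rz":0,"fingers":1},
    {"dx":0.3,"dy":1,"dz":0,"rx":0,"ry":0,"rz":0,"fingers":1},
    {"dx":0.3,"dy":1,"dz":0,"rx":0,"ry":0,"rz":0,"fingers":1},
    {"dx":0.3,"dy":1,"dz":0,"rx":0,"ry":0,"rz":0,"fingers":1},
    {"dx":0.3,"dy":1,"dz":0,"rx":0,"ry":0,"rz":0,"fingers":1},
    {"dx":0.3,"dy":1,"dz":0,"rx":0,"ry":0,"rz":0,"fingers":1},
    {"dx":0.3,"dy":1,"dz":0,"rx":0,"ry":0,"rz":0,"fingers":1},
    {"dx":0.3,"dy":1,"dz":0,"rx":0,"ry":0,"rz":0,"fingers":1},
    {"dx":0.3,"dy":1,"dz":0,"rx":0,"ry":0,"rz":0,"fingers":1},
    {"dx":0.3,"dy":1,"dz":0,"rx":0,"ry":0,"rz":0,"fingers":1},
    {"dx":0.3,"dy":1,"dz":0,"rx":0,"ry":0,"rz":0,"fingers":1},
  ],
)

```text
time_s: 8.32
tool_pos: [0.6088, -0.1883, 0.2673]
tool_rot: [-180.0, 0.2, 0.2]
force: [1.2, 0.2, -1.2]
grip_width: 0.023
```

>>> carry_out(
  plan=[
    {"dx":0.4,"dy":0.9,"dz":0,"rx":0,"ry":0,"rz":0,"fingers":1},
    {"dx":0.2,"dy":0.5,"dz":0,"rx":0,"ry":0,"rz":0,"fingers":1},
    {"dx":0,"dy":0,"dz":0,"rx":0,"ry":0,"rz":0,"fingers":1},
    {"dx":0,"dy":0,"dz":0,"rx":0,"ry":0,"rz":0,"fingers":1},
  ],
)

```text
time_s: 8.82
tool_pos: [0.6277, -0.2261, 0.2689]
tool_rot: [-179.9, 0.0, 0.4]
force: [-0.4, 0.3, -1.0]
grip_width: 0.0228
```

```bash
python3 - <<'E'
from h import *
S=imaging.read_camera("scene");T=imaging.read_camera("top")
cv2.imwrite("pics/g3.png",bgr(S));cv2.imwrite("pics/g3t.png",bgr(T))
o=sensors.get_obs();print(o["tool_pos"],o["tool_rot"],o["force"],o["grip_width"],o["qpos"])
p=o["tool_pos"]
print(proj(S,[p[0],p[1],p[2]-.131]),proj(T,[p[0],p[1],p[2]-.131]),proj(S,[.577,-.2287,.005]))
E
```

```text
[ 0.62790008 -0.22594877  0.26936511] [-1.79985355e+02 -8.11523221e-03  3.95776560e-01] [-0.01742065  0.63054017 -0.99417769] 0.023016826545989327 [ 39.6839798   22.28952785 -30.5041167   75.36149682  11.1226209
  85.27122016 -79.44351735]
[284.64350268 346.16575306] [461.6042652  191.07595158] [261.09341157 371.96623815]
```

View pics/g3.png

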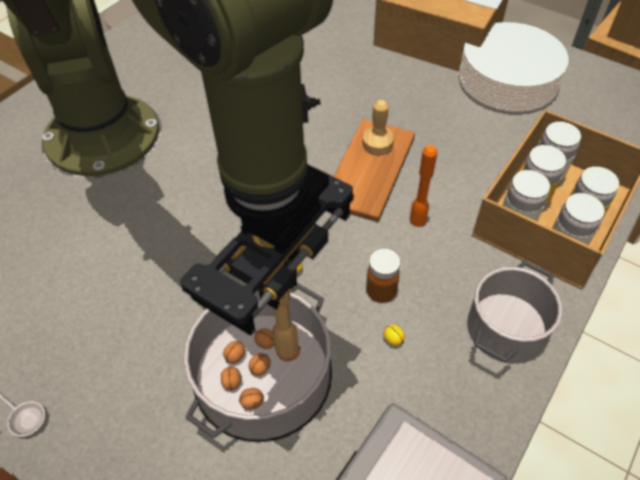

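View pics/g3t.png

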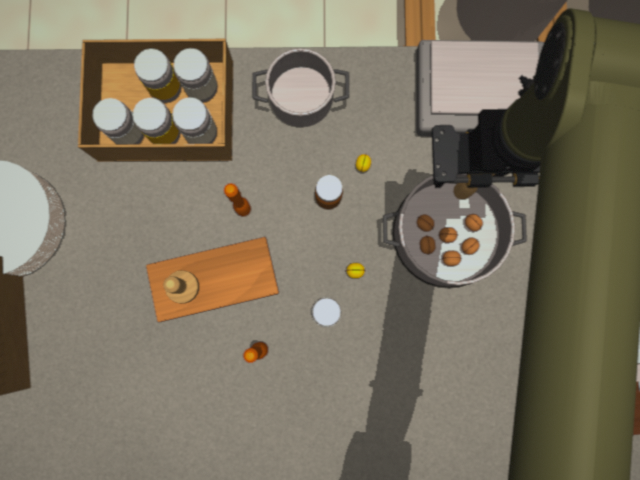

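In the scene picture the foot is over the pot's clear far side at about (287,350), with all six nuts below and left of it. Now I lower it.

>>> carry_out(
  plan=[
    {"dx":-0.1,"dy":0.1,"dz":0.8,"rx":0,"ry":0,"rz":0,"fingers":1},
    {"dx":0,"dy":0,"dz":0.8,"rx":0,"ry":0,"rz":0,"fingers":1},
    {"dx":0,"dy":0,"dz":0.8,"rx":0,"ry":0,"rz":0,"fingers":1},
    {"dx":0,"dy":0,"dz":0.8,"rx":0,"ry":0,"rz":0,"fingers":1},
    {"dx":0,"dy":0,"dz":0.5,"rx":0,"ry":0,"rz":0,"fingers":1},
    {"dx":0,"dy":0,"dz":0.3,"rx":0,"ry":0,"rz":0,"fingers":1},
    {"dx":0,"dy":0,"dz":0,"rx":0,"ry":0,"rz":0,"fingers":1},
    {"dx":0,"dy":0,"dz":0,"rx":0,"ry":0,"rz":0,"fingers":1},
  ],
)

```text
time_s: 9.93
tool_pos: [0.6256, -0.2308, 0.1501]
tool_rot: [180.0, -0.1, 0.3]
force: [0.0, -0.1, -1.0]
grip_width: 0.0229
```

>>> carry_out(
  plan=[
    {"dx":0,"dy":0,"dz":0.2,"rx":0,"ry":0,"rz":0,"fingers":1},
    {"dx":0,"dy":0,"dz":0.15,"rx":0,"ry":0,"rz":0,"fingers":1},
    {"dx":0,"dy":0,"dz":0,"rx":0,"ry":0,"rz":0,"fingers":1},
    {"dx":0,"dy":0,"dz":0,"rx":0,"ry":0,"rz":0,"fingers":1},
  ],
)

```text
time_s: 10.42
tool_pos: [0.6249, -0.2308, 0.1385]
tool_rot: [180.0, 0.0, 0.3]
force: [0.7, -0.6, -0.4]
grip_width: 0.023
```

```bash
python3 - <<'E'
from h import *
S=imaging.read_camera("scene")
cv2.imwrite("pics/g4.png",cv2.resize(bgr(S)[260:450,160:360],None,fx=3,fy=3,interpolation=cv2.INTER_CUBIC))
o=sensors.get_obs();print(o["tool_pos"],o["force"],o["grip_width"])
E
```

```text
[ 0.62501307 -0.23076032  0.13866711] [-0.46767192  0.64832375 -0.79437306] 0.022780114548962213
```

View pics/g4.png

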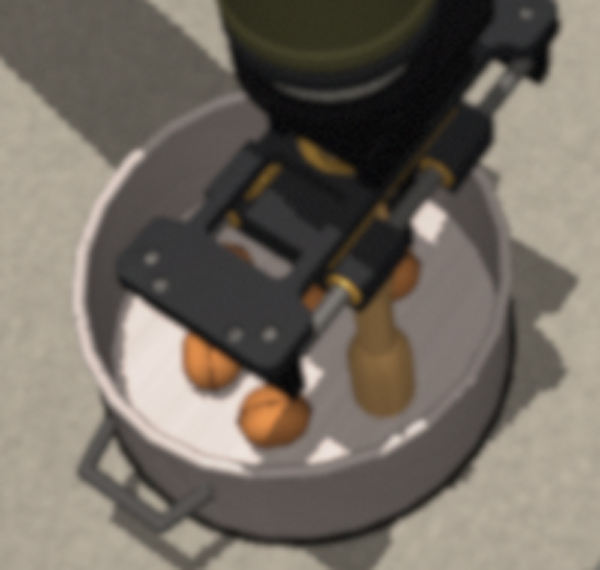

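The crop shows the foot at about (383,405), down near the floor on the far side and clear of the nuts. Sweep quadrant 1, far to right:

>>> carry_out(
  plan=[
    {"dx":-0.02,"dy":0.22,"dz":0,"rx":0,"ry":0,"rz":0,"fingers":1},
    {"dx":-0.07,"dy":0.25,"dz":0,"rx":0,"ry":0,"rz":0,"fingers":1},
    {"dx":-0.12,"dy":0.24,"dz":0,"rx":0,"ry":0,"rz":0,"fingers":1},
    {"dx":-0.16,"dy":0.22,"dz":0,"rx":0,"ry":0,"rz":0,"fingers":1},
    {"dx":-0.19,"dy":0.19,"dz":0,"rx":0,"ry":0,"rz":0,"fingers":1},
    {"dx":-0.22,"dy":0.16,"dz":0,"rx":0,"ry":0,"rz":0,"fingers":1},
    {"dx":-0.25,"dy":0.12,"dz":0,"rx":0,"ry":0,"rz":0,"fingers":1},
    {"dx":-0.26,"dy":0.07,"dz":0,"rx":0,"ry":0,"rz":0,"fingers":1},
    {"dx":-0.27,"dy":0.02,"dz":0,"rx":0,"ry":0,"rz":0,"fingers":1},
  ],
)

```text
time_s: 11.6
tool_pos: [0.5777, -0.2757, 0.1386]
tool_rot: [180.0, 0.0, 0.3]
force: [0.5, 0.5, -0.6]
grip_width: 0.0232
```

>>> carry_out(
  plan=[
    {"dx":-0.27,"dy":-0.02,"dz":0,"rx":0,"ry":0,"rz":0,"fingers":1},
    {"dx":-0.26,"dy":-0.07,"dz":0,"rx":0,"ry":0,"rz":0,"fingers":1},
    {"dx":-0.25,"dy":-0.12,"dz":0,"rx":0,"ry":0,"rz":0,"fingers":1},
    {"dx":-0.22,"dy":-0.16,"dz":0,"rx":0,"ry":0,"rz":0,"fingers":1},
    {"dx":-0.19,"dy":-0.19,"dz":0,"rx":0,"ry":0,"rz":0,"fingers":1},
    {"dx":-0.16,"dy":-0.22,"dz":0,"rx":0,"ry":0,"rz":0,"fingers":1},
    {"dx":-0.12,"dy":-0.25,"dz":0,"rx":0,"ry":0,"rz":0,"fingers":1},
    {"dx":-0.07,"dy":-0.26,"dz":0,"rx":0,"ry":0,"rz":0,"fingers":1},
    {"dx":-0.02,"dy":-0.27,"dz":0,"rx":0,"ry":0,"rz":0,"fingers":1},
  ],
)

```text
time_s: 12.72
tool_pos: [0.5312, -0.2285, 0.1386]
tool_rot: [180.0, 0.0, 0.3]
force: [-0.2, 0.1, -0.4]
grip_width: 0.0226
```

```bash
python3 - <<'E'
from h import *
S=imaging.read_camera("scene");T=imaging.read_camera("top")
cv2.imwrite("pics/g5.png",np.hstack([cv2.resize(bgr(S)[270:430,170:330],(400,400)),cv2.resize(bgr(T)[160:300,380:520],(400,400))]))
o=sensors.get_obs();print(o["tool_pos"],o["force"],o["grip_width"])
E
```

```text
[ 0.53161297 -0.22747842  0.13863281] [-0.13133214 -0.92754006 -2.31612203] 0.02316624161520338
```

View pics/g5.png

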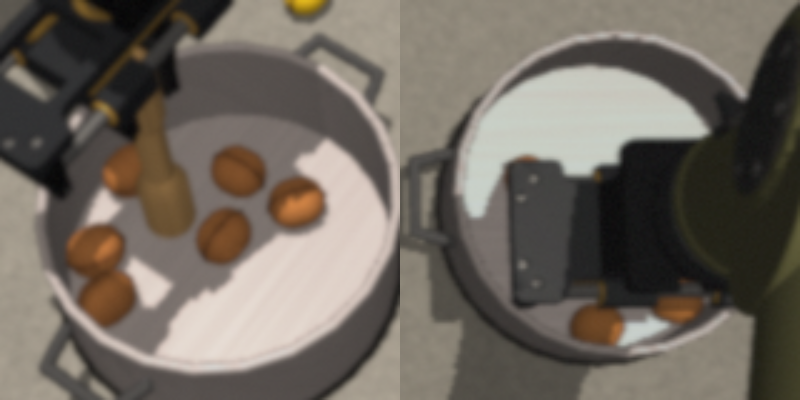

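Halfway round, all six nuts are visible in the left crop, with the foot at the near side (165,205). I continue with quadrants 3 and 4.

>>> carry_out(
  plan=[
    {"dx":0.02,"dy":-0.27,"dz":0,"rx":0,"ry":0,"rz":0,"fingers":1},
    {"dx":0.07,"dy":-0.26,"dz":0,"rx":0,"ry":0,"rz":0,"fingers":1},
    {"dx":0.12,"dy":-0.25,"dz":0,"rx":0,"ry":0,"rz":0,"fingers":1},
    {"dx":0.16,"dy":-0.22,"dz":0,"rx":0,"ry":0,"rz":0,"fingers":1},
    {"dx":0.19,"dy":-0.19,"dz":0,"rx":0,"ry":0,"rz":0,"fingers":1},
    {"dx":0.22,"dy":-0.16,"dz":0,"rx":0,"ry":0,"rz":0,"fingers":1},
    {"dx":0.25,"dy":-0.12,"dz":0,"rx":0,"ry":0,"rz":0,"fingers":1},
    {"dx":0.26,"dy":-0.07,"dz":0,"rx":0,"ry":0,"rz":0,"fingers":1},
    {"dx":0.27,"dy":-0.02,"dz":0,"rx":0,"ry":0,"rz":0,"fingers":1},
  ],
)

```text
time_s: 13.95
tool_pos: [0.5785, -0.182, 0.1385]
tool_rot: [180.0, -0.0, 0.3]
force: [0.3, -0.4, -0.7]
grip_width: 0.0227
```

>>> carry_out(
  plan=[
    {"dx":0.27,"dy":0.02,"dz":0,"rx":0,"ry":0,"rz":0,"fingers":1},
    {"dx":0.26,"dy":0.07,"dz":0,"rx":0,"ry":0,"rz":0,"fingers":1},
    {"dx":0.25,"dy":0.12,"dz":0,"rx":0,"ry":0,"rz":0,"fingers":1},
    {"dx":0.22,"dy":0.16,"dz":0,"rx":0,"ry":0,"rz":0,"fingers":1},
    {"dx":0.19,"dy":0.19,"dz":0,"rx":0,"ry":0,"rz":0,"fingers":1},
    {"dx":0.16,"dy":0.22,"dz":0,"rx":0,"ry":0,"rz":0,"fingers":1},
    {"dx":0.12,"dy":0.25,"dz":0,"rx":0,"ry":0,"rz":0,"fingers":1},
    {"dx":0.07,"dy":0.26,"dz":0,"rx":0,"ry":0,"rz":0,"fingers":1},
    {"dx":0.02,"dy":0.27,"dz":0,"rx":0,"ry":0,"rz":0,"fingers":1},
  ],
)

```text
time_s: 15.08
tool_pos: [0.6248, -0.2292, 0.1385]
tool_rot: [180.0, 0.0, 0.3]
force: [-0.1, -0.1, -0.9]
grip_width: 0.0232
```

```bash
python3 - <<'E'
from h import *
S=imaging.read_camera("scene");T=imaging.read_camera("top")
cv2.imwrite("pics/g6.png",np.hstack([cv2.resize(bgr(S)[270:430,170:330],(400,400)),cv2.resize(bgr(T)[160:300,380:520],(400,400))]))
o=sensors.get_obs();print(o["time_s"],o["tool_pos"],o["force"],o["grip_width"])
E
```

```text
15.175 [ 0.62451408 -0.23051467  0.13839794] [-0.40390804 -0.10612516 -1.04561509] 0.022857739199970493
```

View pics/g6.png

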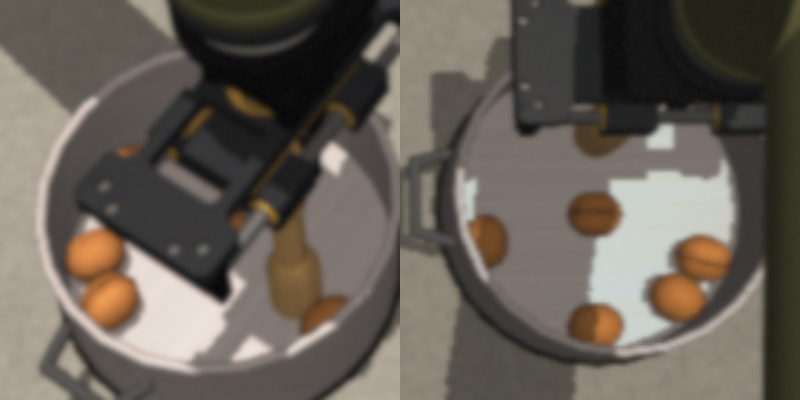

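Back at the far side. Five of the six nuts have clearly moved, by about 30 mm or more: top crop (488,240), (705,258), (678,297), (597,325) and scene crop (325,315). The centre nut stayed. I overlap slightly past the starting point, then lift.

>>> carry_out(
  plan=[
    {"dx":-0.02,"dy":0.2,"dz":0,"rx":0,"ry":0,"rz":0,"fingers":1},
    {"dx":0,"dy":0,"dz":0,"rx":0,"ry":0,"rz":0,"fingers":1},
    {"dx":0,"dy":0,"dz":-0.3,"rx":0,"ry":0,"rz":0,"fingers":1},
    {"dx":0,"dy":0,"dz":-0.6,"rx":0,"ry":0,"rz":0,"fingers":1},
    {"dx":0,"dy":0,"dz":-0.8,"rx":0,"ry":0,"rz":0,"fingers":1},
    {"dx":0,"dy":0,"dz":-0.8,"rx":0,"ry":0,"rz":0,"fingers":1},
    {"dx":0,"dy":0,"dz":-0.8,"rx":0,"ry":0,"rz":0,"fingers":1},
    {"dx":0,"dy":0,"dz":-0.8,"rx":0,"ry":0,"rz":0,"fingers":1},
    {"dx":0,"dy":0,"dz":-0.4,"rx":0,"ry":0,"rz":0,"fingers":1},
    {"dx":0,"dy":0,"dz":0,"rx":0,"ry":0,"rz":0,"fingers":1},
  ],
)

```text
time_s: 16.42
tool_pos: [0.625, -0.2345, 0.2751]
tool_rot: [179.9, -0.1, 0.3]
force: [-0.1, 0.5, -1.1]
grip_width: 0.0227
```

```bash
python3 - <<'E'
from h import *
S=imaging.read_camera("scene");T=imaging.read_camera("top")
cv2.imwrite("pics/g7.png",np.hstack([cv2.resize(bgr(S)[230:430,150:350],(400,400)),cv2.resize(bgr(T)[160:300,380:520],(400,400))]))
o=sensors.get_obs();print(o["time_s"],o["tool_pos"],o["force"],o["grip_width"])
E
```

```text
16.525 [ 0.62399644 -0.23445068  0.272863  ] [-0.44399696  0.33364873 -1.850399  ] 0.022870507353204554
```

View pics/g7.png

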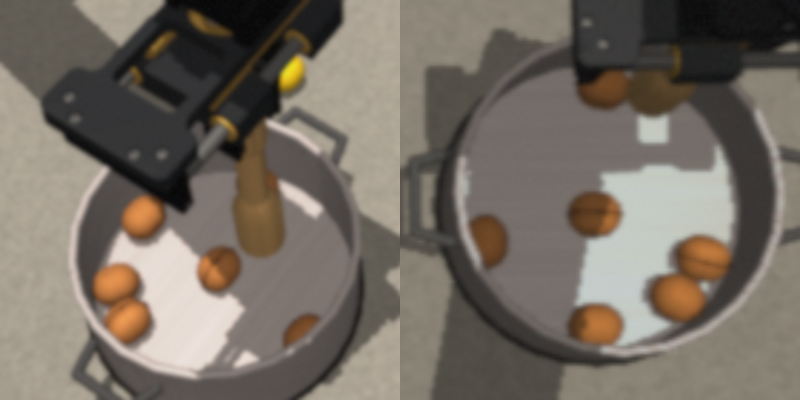

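All six nuts are in the pot, at top crop (602,88), (595,213), (488,240), (705,258), (678,297) and (597,325). The stirrer is clear and upright, so I take it back to the board.

>>> carry_out(
  plan=[
    {"dx":-0.2,"dy":-0.6,"dz":0,"rx":0,"ry":0,"rz":0,"fingers":1},
    {"dx":-0.3,"dy":-1,"dz":0,"rx":0,"ry":0,"rz":0,"fingers":1},
    {"dx":-0.3,"dy":-1,"dz":0,"rx":0,"ry":0,"rz":0,"fingers":1},
    {"dx":-0.3,"dy":-1,"dz":0,"rx":0,"ry":0,"rz":0,"fingers":1},
    {"dx":-0.3,"dy":-1,"dz":0,"rx":0,"ry":0,"rz":0,"fingers":1},
    {"dx":-0.3,"dy":-1,"dz":0,"rx":0,"ry":0,"rz":0,"fingers":1},
    {"dx":-0.3,"dy":-1,"dz":0,"rx":0,"ry":0,"rz":0,"fingers":1},
    {"dx":-0.3,"dy":-1,"dz":0,"rx":0,"ry":0,"rz":0,"fingers":1},
    {"dx":-0.3,"dy":-1,"dz":0,"rx":0,"ry":0,"rz":0,"fingers":1},
    {"dx":-0.3,"dy":-1,"dz":0,"rx":0,"ry":0,"rz":0,"fingers":1},
    {"dx":-0.3,"dy":-1,"dz":0,"rx":0,"ry":0,"rz":0,"fingers":1},
    {"dx":-0.3,"dy":-1,"dz":0,"rx":0,"ry":0,"rz":0,"fingers":1},
  ],
)

```text
time_s: 18.02
tool_pos: [0.5158, 0.115, 0.2727]
tool_rot: [180.0, 0.1, 0.3]
force: [0.5, 0.4, -0.8]
grip_width: 0.023
```

>>> carry_out(
  plan=[
    {"dx":-0.2,"dy":-0.8,"dz":0,"rx":0,"ry":0,"rz":0,"fingers":1},
    {"dx":-0.1,"dy":-0.5,"dz":0,"rx":0,"ry":0,"rz":0,"fingers":1},
    {"dx":0,"dy":-0.1,"dz":0,"rx":0,"ry":0,"rz":0,"fingers":1},
    {"dx":0,"dy":0,"dz":0,"rx":0,"ry":0,"rz":0,"fingers":1},
    {"dx":0,"dy":0,"dz":0,"rx":0,"ry":0,"rz":0,"fingers":1},
  ],
)

```text
time_s: 18.65
tool_pos: [0.5089, 0.1536, 0.2733]
tool_rot: [180.0, 0.0, 0.2]
force: [-0.2, -0.2, -1.3]
grip_width: 0.0228
```

>>> carry_out(
  plan=[
    {"dx":-0.1,"dy":-0.15,"dz":0.6,"rx":0,"ry":0,"rz":0,"fingers":1},
    {"dx":0,"dy":0,"dz":0.8,"rx":0,"ry":0,"rz":0,"fingers":1},
    {"dx":0,"dy":0,"dz":0.8,"rx":0,"ry":0,"rz":0,"fingers":1},
    {"dx":0,"dy":0,"dz":0.8,"rx":0,"ry":0,"rz":0,"fingers":1},
    {"dx":0,"dy":0,"dz":0.6,"rx":0,"ry":0,"rz":0,"fingers":1},
    {"dx":0,"dy":0,"dz":0.3,"rx":0,"ry":0,"rz":0,"fingers":1},
    {"dx":0,"dy":0,"dz":0,"rx":0,"ry":0,"rz":0,"fingers":1},
    {"dx":0,"dy":0,"dz":0,"rx":0,"ry":0,"rz":0,"fingers":1},
  ],
)

```text
time_s: 19.65
tool_pos: [0.5061, 0.1596, 0.1573]
tool_rot: [-180.0, -0.1, 0.3]
force: [0.2, 0.4, -0.7]
grip_width: 0.023
```

```bash
python3 - <<'E'
from h import *
S=imaging.read_camera("scene")
a=cv2.resize(bgr(S)[40:230,290:480],(570,570),interpolation=cv2.INTER_CUBIC)
cv2.imwrite("pics/g8.png",a)
o=sensors.get_obs();print(o["tool_pos"],o["force"])
E
```

```text
[0.50610898 0.15958704 0.15737571] [ 0.40800848  0.64333462 -1.54368974]
```

View pics/g8.png

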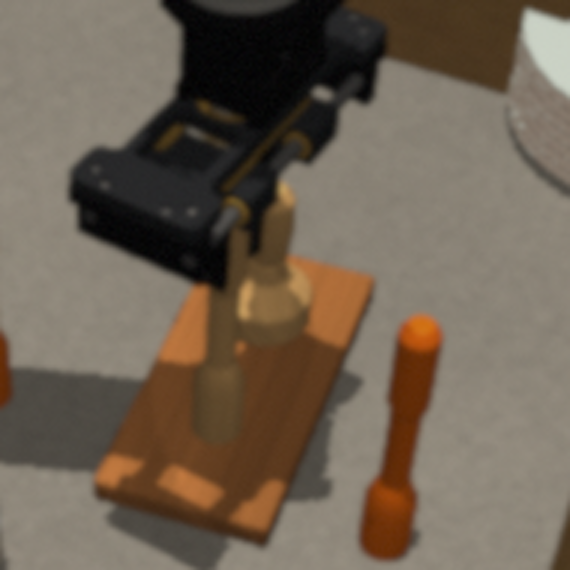

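The stirrer is upright over the board, foot at (217,435), about 8 mm above it. I lower it gently.

>>> carry_out(
  plan=[
    {"dx":0,"dy":0,"dz":0.15,"rx":0,"ry":0,"rz":0,"fingers":1},
    {"dx":0,"dy":0,"dz":0.1,"rx":0,"ry":0,"rz":0,"fingers":1},
    {"dx":0,"dy":0,"dz":0,"rx":0,"ry":0,"rz":0,"fingers":1},
    {"dx":0,"dy":0,"dz":0,"rx":0,"ry":0,"rz":0,"fingers":1},
  ],
)

```text
time_s: 20.2
tool_pos: [0.5055, 0.1593, 0.149]
tool_rot: [180.0, 0.0, 0.3]
force: [0.5, 0.2, -1.5]
grip_width: 0.0229
```

>>> carry_out(
  plan=[
    {"dx":0,"dy":0,"dz":0.04,"rx":0,"ry":0,"rz":0,"fingers":1},
    {"dx":0,"dy":0,"dz":0,"rx":0,"ry":0,"rz":0,"fingers":1},
    {"dx":0,"dy":0,"dz":0,"rx":0,"ry":0,"rz":0,"fingers":1},
  ],
)

```text
time_s: 20.58
tool_pos: [0.5059, 0.1595, 0.1489]
tool_rot: [180.0, -0.1, 0.3]
force: [-1.7, -0.7, 5.0]
grip_width: 0.0225
```

The wrist force now reads 5 N upward, so the foot is on the board. Release.

>>> carry_out(
  plan=[
    {"dx":0,"dy":0,"dz":0,"rx":0,"ry":0,"rz":0,"fingers":0.4},
    {"dx":0,"dy":0,"dz":0,"rx":0,"ry":0,"rz":0,"fingers":0.2},
    {"dx":0,"dy":0,"dz":0,"rx":0,"ry":0,"rz":0,"fingers":0},
    {"dx":0,"dy":0,"dz":0,"rx":0,"ry":0,"rz":0,"fingers":-0.5},
    {"dx":0,"dy":0,"dz":0,"rx":0,"ry":0,"rz":0,"fingers":-0.8},
    {"dx":0,"dy":0,"dz":0,"rx":0,"ry":0,"rz":0,"fingers":-0.8},
    {"dx":0,"dy":0,"dz":0,"rx":0,"ry":0,"rz":0,"fingers":-0.8},
    {"dx":0,"dy":0,"dz":0,"rx":0,"ry":0,"rz":0,"fingers":-0.8},
  ],
)

```text
time_s: 21.58
tool_pos: [0.5055, 0.1593, 0.1478]
tool_rot: [180.0, 0.0, 0.3]
force: [0.2, 0.3, -0.4]
grip_width: 0.0767
```

>>> carry_out(
  plan=[
    {"dx":0,"dy":0,"dz":-0.4,"rx":0,"ry":0,"rz":0,"fingers":-0.8},
    {"dx":0,"dy":0,"dz":-0.8,"rx":0,"ry":0,"rz":0,"fingers":-0.8},
    {"dx":0,"dy":0,"dz":-0.8,"rx":0,"ry":0,"rz":0,"fingers":-0.8},
    {"dx":0,"dy":0,"dz":-0.8,"rx":0,"ry":0,"rz":0,"fingers":-0.8},
    {"dx":0,"dy":0,"dz":-0.8,"rx":0,"ry":0,"rz":0,"fingers":-0.8},
    {"dx":0,"dy":0,"dz":0,"rx":0,"ry":0,"rz":0,"fingers":-0.8},
  ],
)

```text
time_s: 22.32
tool_pos: [0.5067, 0.16, 0.2584]
tool_rot: [-180.0, -0.3, 0.3]
force: [-0.2, 0.3, 0.8]
grip_width: 0.0786
```

```bash
python3 - <<'E'
from h import *
S=imaging.read_camera("scene");T=imaging.read_camera("top")
cv2.imwrite("pics/g9.png",bgr(S));cv2.imwrite("pics/g9t.png",bgr(T))
o=sensors.get_obs();print(o["time_s"],o["tool_pos"],o["force"],o["grip_width"])
for x in nuts(T):
    if 390<x[0][0]<520: print(np.round(x[0],1),x[1],np.round(x[2],4))
E
```

```text
22.425 [0.50541321 0.15933612 0.25585079] [ 0.7142317  -0.20355688 -0.81704097] 0.07816109555116486
[418.8  21. ] 1300 [ 0.9891 -0.1828  0.02  ]
[450.5 189.5] 230 [ 0.656  -0.2343  0.02  ]
[447.6 234.6] 210 [ 0.5707 -0.2263  0.02  ]
[410.6 243.3] 158 [ 0.5545 -0.1573  0.02  ]
[481.3 257.3] 489 [ 0.5281 -0.2873  0.02  ]
[448.1 273.2] 208 [ 0.4987 -0.225   0.02  ]
```

View pics/g9.png

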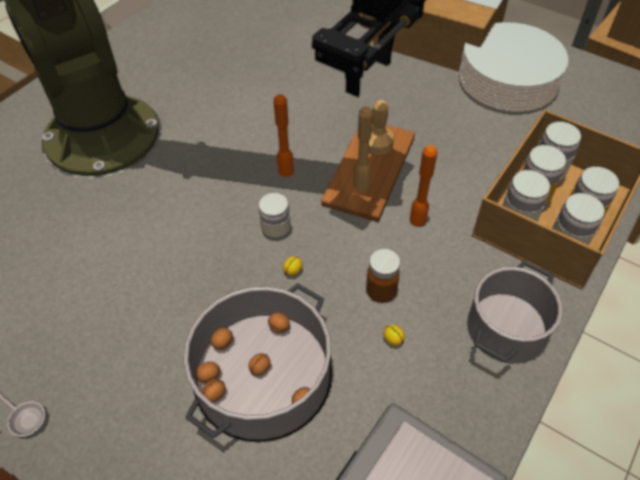

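View pics/g9t.png

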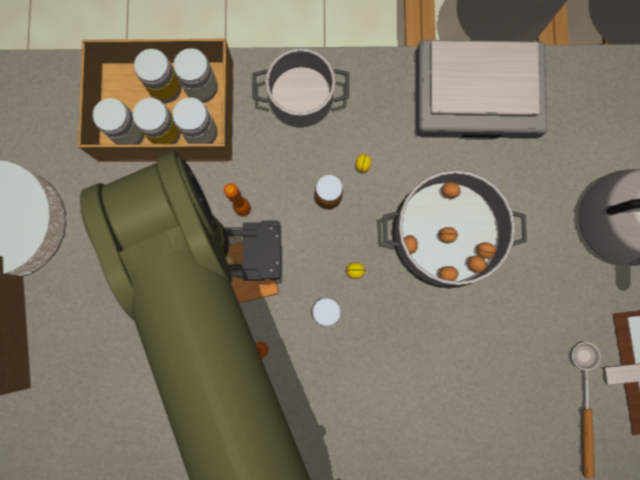

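The scene picture shows the stirrer upright on the board at (363,150), the masher beside it at (380,128), and all six nuts in the pot. The gripper is clear, so I hand in the job.

```bash
python3 -c "
from cell import ticket
print(ticket.sign_off())"
```

```text
the job is handed in; nothing more can be done
None
```

I took the wooden stirrer from the board and lowered its foot to about 3 mm above the pot floor on the far side. I swept it clockwise through a full turn plus about 5 mm, at about 47 mm radius. Then I lifted it out, stood it upright back on its original spot, and handed the job in at about 22.5 s.

**Last checks:**
- **Walnuts:** All six are in the pot. Five have moved by about 30 mm or more; the one at the centre stayed where it was.
- **Stirrer and masher:** Both stand upright on the board, seen in the scene camera. The arm hid them in the final top view.
- **Gripper:** It is open and about 58 mm above the stirrer.
- **Forces:** The largest wrist force I read was about 5 N, when the foot touched the board. I only read it at the end of each move.

Two readings were slightly off. The finger opening on the 24 mm grip read about 23 mm, and the colour mask merged two touching walnuts into one blob, so I counted six by eye.

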